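# Hook the tray out from under the bench riser

## Robot

A 7-joint arm with a two-finger parallel gripper is mounted at the origin on a cart in front of the work surface, level with it; the furniture and walls round the work are solid. World frame = base frame: x ahead of the robot, y to its left, z up, the work surface at z = 0. Lengths are in m, angles in rad, forces in N, time in s.
With the tool pointing down it reaches from about 0.4 to 0.925 m from the base axis. Payload 4.1 kg.
Tool frame: the origin (TCP) lies on the centre line of the jaws, within the pads' length; the fingertips stand 22 mm ahead of it and the grasp point (between the pads) lies 3 mm ahead of it; z points along the fingers, y is the line along which they close (so a half turn about z gives the same grasp; the last joint's range is limited). The gripper opens to 85 mm and grips with 20 to 120 N. Pads are 22 mm wide; open, the fingers measure 114 mm over their backs; the gripper's body (76 mm by 85 mm) begins 54 mm behind the grasp point. The pads swing forward as they close: fully open they stand 13 mm farther back than shut.
Start: joints at [1.199, 0.398, 0.045, 1.537, -0.019, 1.207, -0.051], TCP at [0.175, -0.626, 0.253] pointing down, gripper open.
Joint ranges: [-2.82, 2.82], [-0.49, 2.23], [-1.37, 1.46], [0, 2.46], [-1.36, 4.5], [0.23, 2], [-2.94, 2.94]. Speed limits (rad/s): [2.57, 2.57, 3.14, 3.14, 3.14, 3.14, 3.14].

## Interface

Orientations are given as a 3x3 rotation matrix whose columns are the frame's x, y, z axes.
In Python, from cell import get_obs, snapshot, close_job, silhouettes, landmark_of gives the robot as it stands.
- The arm moves only by the shell command python3 -m handwheel 'ROWS' [FORCE]. ROWS is JSON, a list of rows, each a list of 3 entries, a list of its own where there are three numbers: the finger opening in mm, from 0 to 85.4, then the shift along the world's x, y, z in mm, then the turn, a rotation vector about the world's x, y, z in degrees. A call has 1 to 10 rows; each row shifts and turns the commanded pose from where the row before left it; what a row does not reach is not made up. A row lasts 1/10 s, in which the tool goes at most 50 mm and 8.59 degrees, less where a joint would pass 70% of its speed; a pose out of reach is approached as far as the arm can. A call is refused whole if a number of a shift passes 50 or a number of a turn 8.59, either way. A call with a gripper value outside its range is refused whole. The fingers move at their own pace and stop on an object; FORCE is the grip in N (left out, the last holds). Time passes only in rows, so rows that do not move let the fingers close. It gives the time, the measured TCP pose, the force, the opening and the grip force at its end, in the units of the state.
- get_obs(): the state, without advancing time (a new reading comes with each control period).
- snapshot(name): name is "side" or "top" or "wrist"; returns a dict with "frame" (384x512x3 uint8, red, green, blue), "range_z" (384x512 float32, m along the optical axis (not along the pixel's ray), 0 where there is no reading), "intrinsics" (3x3 intrinsics, pixels), "R" (3x3) and "t" (3): a world point X has camera coordinates R X + t. Camera axes: x right, y down, z forward; pixel columns grow to the right and rows downward; lengths in m; the calibration is good to about 2 mm. A picture is of the moment at which its call begins.
- close_job(): hands the job in; it is judged then, once.
Trained networks look in a picture, given as the dict that the camera call returned (one of the last four; its "shot" number tells which), for a name from the list of things; names that differ only in an ending like _2 or _b are one class to them, and where a whole thing is asked for, a point or a joint stands for the part that bears it (a point fixed in the world has none). Each returns a list of dicts, best first, with "conf" (0 to 1); they miss things now and then, are a little off and sometimes report something else, mostly with a low value. They report only what shows in the picture. A call takes as long as a camera call.
- silhouettes(name, picture): "pixels" (384x512 bool, what is visible of it).
- landmark_of(name, picture): "at" ([x, y, z] in m, in the coordinates of the camera as it stood for that picture, good to about 4 mm: a listed point, or the origin of a listed thing).
The state is a dict: "time": time; "joint_positions": joint angles; "dq": joint speeds; "effort": joint torques, N m; "eef_pos": TCP position; "eef_rot": TCP orientation; "contact_force": force on the tool from outside, world axes, zero at the start; "wrist_torque": the same for the moment, N m; "grip_width": opening from 0.0 (shut) to 1.0 (fully open); "gripper_force": force on a finger pad.
Only numpy, scipy, OpenCV 4.12 (cv2) and the standard library are available. Lean on these libraries where they do the work, as an engineer would, in place of code of your own. Each camera call takes 0.05 s, during which the arm holds its last target. There are 200 camera calls.

## Task

Take the hook wrench from among the tools on the worktop, reach it in under the overhanging top of the low riser on the left, catch the tray's upright pull eye with the hook and draw the tray out all the way to its stop. Then unhook the wrench and lay it flat on the worktop, clear of the eye; pull the tray only with the wrench, never with the gripper.

Things in the scene. Friction and masses are not known exactly. Their poses are not given: they have to be found in the camera images.
- hook_wrench: Flat bright steel C-hook wrench, 259 x 58 x 6 mm, 0.24 kg, lying flat. Origin: underside, middle of its length. Long axis y, z up; handle spans y -130..+55, about 23 mm wide, its centre line at x = +8; centre of mass y = -1. Beyond y = +55 it curves out to x = +29 and back across to its tip (x -29..-21, y 108..130). The hook's hollow opens to -x and -y.
- hook (a point): Seat in the hook's hollow, on the wrench at x = -10, y = +112, z = +3 mm in the wrench's frame (axes parallel to it). A bar seated here is held when the wrench is pulled along its own -y. The tip's lip reaches back to y = 108 at x = -22; the hook's back is at y = 130. Free hollow between lip (x = -21) and the inside of the bend (x = +11).
- eye (a point): Middle of the tray's pull eye, an upright round bar of 7 mm, 38 mm over the worktop, on the tray's midline. Its x axis points into the riser (pull along -x), y to the left, z up. The bar joins two level rods, centres at z 12 and 64 mm over the worktop, that run 52 mm back (+x) to the tray's front: the side-on opening behind the bar is 45 mm long and 45 mm high. No other parts near it.
- riser: Grey steel riser, fixed; origin on the worktop, front faces its -x. Top plate x -100..+65, y -75..+75 mm, underside 85 mm and top 95 mm over the worktop; open on three sides below the front 78 mm, side walls only behind x = -22. The shut tray's eye is at x = -70, y = 0: 30 mm behind the plate's front edge. A turbocharger rig with clamps and a cable stands right of the riser, farther than 0.48 m ahead of the robot, up to 0.29 m tall: carry the wrench in front of it or higher.
- tray (a joint): How far the tray is drawn out, m: 0 shut, 0.100 at its stop; it slides along the riser's -x with about 2.5 N friction and stays where it is left. It starts at 0 to 0.010.

How it is judged:
On the way, in this order (a step that is already met when the one before it is completed fails the run):
1. the wrench's hook bears on the tray's eye (horizontal distance between hook and eye below 0.025 m and contact force between hook_wrench and tray above 0.5 N), for 0.05 s.
2. the tray is drawn out to its stop, within 15 mm (value of joint tray above 0.085 m), for 0.2 s.
At the end, for the whole second after the job is handed in: The tray stands within 15 mm of its outer stop (joint over 0.085), and the hook wrench lies flat (origin under 12 mm over the worktop, tilted less than 0.15 rad) and at rest on the worktop with its hook more than 40 mm from the eye (value of joint tray above 0.085 m and height (world z) of hook_wrench below 0.012 m and angle between hook_wrench's own z axis and vertical below 0.15 rad and linear speed of hook_wrench below 0.02 m/s and horizontal distance between hook and eye above 0.04 m); the robot touches nothing.
It fails at once if the robot itself touches the tray or its eye with more than 2 N (contact force between any of the fingers, the arm and tray above 2 N).
It also fails if it takes over 69 s, if anything falls off the work surface, if the arm or the gripper's body presses on something with over 40 N, if the wrist force passes 120 N, or if a joint passes its speed limit or range.

## Working session

There is one attempt and no reset: what is moved stays moved. The work goes in short steps, Python scripts to look and compute and a shell command to move; the robot and the scene stay as the last step left them, time stands still between calls to the robot, and variables do not carry over. Pictures are saved under pics/ and viewed, at most 10 in all, crops included, and the job is handed in when it is done.

```bash
mkdir -p pics; cat > h.py <<'E'
import numpy as np, cv2
from cell import get_obs, snapshot, close_job, silhouettes, landmark_of
def w(p,s): return s["R"].T@(np.asarray(p)-s["t"])
def cloud(s,mask):
    v,u=np.nonzero(mask&(s["range_z"]>0)); z=s["range_z"][v,u]
    K=s["intrinsics"]; c=np.c_[(u-K[0,2])/K[0,0]*z,(v-K[1,2])/K[1,1]*z,z]
    return (c-s["t"])@s["R"]
def proj(P,s):
    c=s["R"]@np.asarray(P)+s["t"]; q=s["intrinsics"]@c; return q[:2]/q[2]
def save(s,n): cv2.imwrite("pics/"+n,s["frame"][:,:,::-1])
E
python3 - <<'E'
from h import *
np.set_printoptions(precision=4,suppress=True)
o=get_obs(); print(o["time"],o["eef_pos"],o["eef_rot"])
S={}
ims=[]
for n in ["side","top"]:
    s=snapshot(n); ims.append(s["frame"])
    for k in ["hook_wrench","hook","eye","riser"]:
        r=landmark_of(k,s); print(n,k,[(round(d["conf"],2),w(d["at"],s)) for d in r[:2]])
    r=silhouettes("hook_wrench",s)
    for d in r[:1]:
        c=cloud(s,d["pixels"]); m=c.mean(0); e,v=np.linalg.eigh(np.cov(c[:,:2].T)); print(len(c),d["conf"],m,v[:,1],c.min(0),c.max(0))
cv2.imwrite("pics/a.png",cv2.resize(np.hstack(ims),(800,300))[:,:,::-1])
cv2.imwrite("pics/b.png",ims[1][:,:,::-1])
E
```

```text
0.0 [ 0.175  -0.6254  0.2522] [[ 0.963   0.2695 -0.0006]
 [ 0.2695 -0.963   0.0019]
 [-0.0001 -0.002  -1.    ]]
side hook_wrench [(0.78, array([ 0.4003, -0.4043, -0.0037]))]
side hook [(0.89, array([ 0.4927, -0.4681,  0.0037]))]
side eye []
side riser [(0.59, array([ 0.6539,  0.3564, -0.0013]))]
350 0.79 [ 0.403  -0.417   0.0051] [-0.7609  0.6488] [ 0.3011 -0.4909 -0.0053] [ 0.5107 -0.3312  0.0147]
top hook_wrench [(0.94, array([ 0.4042, -0.4017, -0.0003]))]
top hook [(0.74, array([ 0.4965, -0.468 ,  0.0072]))]
top eye []
top riser [(0.92, array([0.6516, 0.3597, 0.006 ]))]
397 0.74 [ 0.396  -0.4075  0.0064] [-0.7616  0.648 ] [ 0.3021 -0.4913 -0.0074] [ 0.5114 -0.325   0.0174]
```

View pics/a.png

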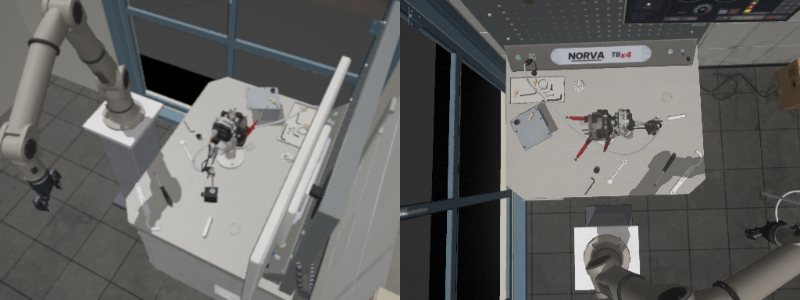

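The overview shows the wrench at the right front corner of the worktop, about (682,185), the riser at the left rear (532,126), and the rig between them (615,125). I'll fit the riser's orientation next.

```bash
python3 - <<'E'
from h import *
np.set_printoptions(precision=4,suppress=True)
for n in ["top","side"]:
    s=snapshot(n); d=silhouettes("riser",s)[0]; c=cloud(s,d["pixels"]); t=c[(c[:,2]>.085)&(c[:,2]<.105)]
    print(n,d["conf"],len(c),len(t),t.mean(0)); r=cv2.minAreaRect((t[:,:2]*1000).astype(np.float32)); print(r, cv2.boxPoints(r))
    for k in ["tray","eye"]:
        print(k,[(x["conf"],cloud(s,x["pixels"]).mean(0) if x["pixels"].any() else 0) for x in silhouettes(k,s)[:2]],[(x["conf"],w(x["at"],s)) for x in landmark_of(k,s)[:2]])
    if n=="top":
        f=s["frame"]; A=cv2.resize(f[115:215,125:225],(400,400),interpolation=2)
        B=cv2.resize(f[170:270,280:380],(400,400),interpolation=2)
        cv2.imwrite("pics/c.png",np.hstack([A,B])[:,:,::-1])
E
```

```text
top 0.56 1713 1630 [0.636  0.3431 0.0958]
((639.4650268554688, 345.4656982421875), (165.026611328125, 149.9170379638672), 26.40461540222168) [[532.2252 375.91  ]
 [598.8944 241.6329]
 [746.7048 315.0214]
 [680.0356 449.2985]]Traceback (most recent call last):
  File "<stdin>", line 7, in <module>
ValueError: it knows: eye, hook, hook_wrench, riser
```

Riser fit: the plate is 165×150 mm, centred at (0.6395, 0.3455), with its x axis at 26.4°, so the origin is about (0.655, 0.353). That matches the landmark. The wrench's y axis is at −40.4°. I'll move above the grip point, local (8, −15), and look from close by.

```bash
python3 -m handwheel '[[85,[21,23,-12],[0,0,-5.6]],[85,[21,23,-12],[0,0,-5.6]],[85,[21,23,-12],[0,0,-5.6]],[85,[21,23,-12],[0,0,-5.6]],[85,[21,23,-12],[0,0,-5.6]],[85,[21,23,-12],[0,0,-5.6]],[85,[21,23,-12],[0,0,-5.6]],[85,[21,23,-12],[0,0,-5.6]],[85,[21,22,-12],[0,0,-5.6]],[85,[21,22,-12],[0,0,-5.6]]]' 100
python3 -m handwheel '[[85,[0,0,0],[0,0,0]],[85,[0,0,0],[0,0,0]]]'
python3 - <<'E'
from h import *
np.set_printoptions(precision=4,suppress=True)
o=get_obs(); print(o["eef_pos"],o["eef_rot"][:,1],o["joint_positions"])
ims=[]
for n in ["wrist","top"]:
    s=snapshot(n); f=s["frame"]
    L=[w(d["at"],s) for k in ["hook_wrench","hook"] for d in landmark_of(k,s)[:1]]; print(n,L)
    d=silhouettes("hook_wrench",s)[:1]
    if d:
        c=cloud(s,d[0]["pixels"]); c=c[abs(c[:,2]-.005)<.012]; r=cv2.minAreaRect((c[:,:2]*1000).astype(np.float32)); print(d[0]["conf"],len(c),r,np.median(c[:,2]))
    ims.append(f if n=="wrist" else cv2.resize(f[120:270,120:320],(512,384),interpolation=2))
cv2.imwrite("pics/d.png",cv2.resize(np.hstack(ims),(800,300))[:,:,::-1])
E
```

```text
time: 1.75
eef_pos: [0.3861, -0.3971, 0.1331]
eef_rot: [[0.759, -0.651, 0.0], [-0.651, -0.759, -0.0], [0.001, 0.0, -1.0]]
contact_force: [0.4, -1.0, 0.4]
grip_width: 0.992
gripper_force: 0.0
time: 1.95
eef_pos: [0.3856, -0.3975, 0.1332]
eef_rot: [[0.764, -0.646, -0.001], [-0.646, -0.764, -0.0], [-0.0, 0.0, -1.0]]
contact_force: [-0.3, -1.2, 0.1]
grip_width: 0.991
gripper_force: 0.0
[ 0.3856 -0.3975  0.1332] [-0.6456 -0.7637  0.0004] [ 0.6479  0.3531  0.0919  1.8969 -0.0402  0.8937 -1.5132]
wrist [array([ 0.3986, -0.4012,  0.0029]), array([ 0.4929, -0.4649, -0.0003])]
0.78 8042 ((393.4720153808594, -411.12261962890625), (53.09614944458008, 255.36004638671875), 55.48308181762695) 0.006626358579975205
top [array([ 0.4024, -0.4023, -0.0014]), array([ 0.4982, -0.4681,  0.0024])]
0.66 251 ((399.62518310546875, -415.8131103515625), (51.3206672668457, 252.5283660888672), 55.58910369873047) 0.006595385178081136
```

View pics/d.png

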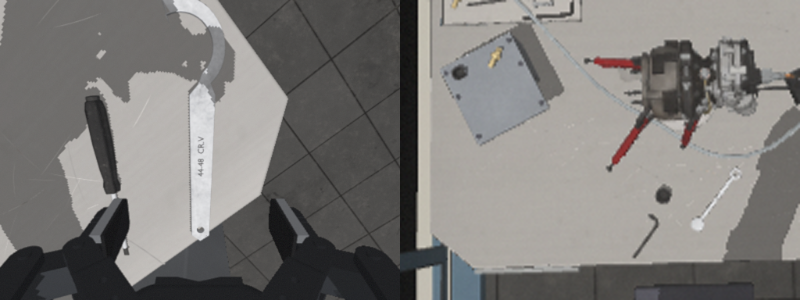

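Left (wrist): the wrench handle runs straight along column ~200, with a black screwdriver to its left (100,150)–(125,250). Right (top): the riser's front faces lower left, and a hex key (645,235), a cap (663,195) and a small spanner (715,200) lie in front of the rig. I'll fit the handle line and check the finger clearance.

```bash
python3 - <<'E'
from h import *
np.set_printoptions(precision=4,suppress=True)
o=get_obs(); s=snapshot("wrist"); m=silhouettes("hook_wrench",s)[0]["pixels"]
c=cloud(s,m)
R=o["eef_rot"]; l=(c-o["eef_pos"])@R*1000
a=l[(l[:,0]<20)&(l[:,0]>-110)]   # along tool x
print("along range",l[:,0].min(),l[:,0].max())
for x0 in range(-110,160,20):
    b=l[abs(l[:,0]-x0)<6]
    if len(b)>5: print(x0,len(b),np.percentile(b[:,1],[2,50,98]),np.median(b[:,2]))
al=cloud(s,~m); q=(al-o["eef_pos"])@R*1000
# obstacles above table within finger area
hgt=al[:,2]; k=(abs(q[:,0])<20)&(abs(q[:,1])<75)&(hgt<.05)
print(np.histogram(q[k&(hgt>.007)][:,1],bins=np.arange(-75,80,10)), np.median(hgt[k]))
# dark pixels
v,u=np.nonzero((~m)&(s["range_z"]>0)); dark=s["frame"][v,u].max(1)<70
print(np.histogram(q[k&dark][:,1],bins=np.arange(-75,80,10))[0])
E
```

```text
along range -114.0049378833703 140.57576335173758
-110 144 [-9.2894  0.0994  8.6639] 127.14202493576366
-90 259 [-10.091    0.066   10.2249] 127.06859893742332
-70 306 [-10.7788   0.9276  11.9524] 127.06523800889633
-50 315 [-10.5905   0.0049  11.4262] 127.06387891840413
-30 344 [-11.2094  -0.0408  11.1798] 126.91818964306228
-10 372 [-11.0289  -0.0683  11.6545] 127.0209404823466
10 426 [-11.6084   0.6898  12.1674] 127.04567081122762
30 456 [-11.3882   0.6403  12.6755] 126.97163057008079
50 521 [-11.873    0.5923  13.0372] 126.987573301397
70 294 [-4.0522  4.2835 11.9916] 126.92193722766356
90 294 [ 7.1951 14.6095 20.967 ] 126.87379287463247
110 316 [ 7.1043 14.0842 20.588 ] 126.9244582354143
130 875 [-31.3817  -7.393   10.255 ] 127.08635257128468
(array([0, 0, 0, 0, 0, 0, 0, 0, 0, 0, 0, 0, 0, 0, 0]), array([-75, -65, -55, -45, -35, -25, -15,  -5,   5,  15,  25,  35,  45,
        55,  65,  75])) 0.00046034000513853814
[0 0 0 0 0 0 0 0 0 0 0 0 0 0 0]
```

The grip is centred to within about 0.5 mm and the wrench top reads z = 6 mm. Now I'll descend, grip and lift.

```bash
python3 -m handwheel '[[55,[0,0,-20],[0,0,0]],[55,[0,0,-25],[0,0,0]],[55,[0,0,-25],[0,0,0]],[55,[0,0,-20],[0,0,0]],[55,[0,0,-10],[0,0,0]],[55,[0,0,-8],[0,0,0]],[55,[0,0,0],[0,0,0]],[55,[0,0,0],[0,0,0]]]' 100
python3 -m handwheel '[[0,[0,0,0],[0,0,0]],[0,[0,0,0],[0,0,0]],[0,[0,0,0],[0,0,0]],[0,[0,0,0],[0,0,0]],[0,[0,0,0],[0,0,0]],[0,[0,0,0],[0,0,0]],[0,[0,0,0],[0,0,0]],[0,[0,0,0],[0,0,0]]]' 100
```

```text
time: 3.25
eef_pos: [0.3856, -0.3985, 0.026]
eef_rot: [[0.762, -0.648, 0.001], [-0.648, -0.762, -0.001], [0.001, 0.0, -1.0]]
contact_force: [1.0, -0.6, -0.0]
grip_width: 0.645
gripper_force: 0.0
time: 4.05
eef_pos: [0.3856, -0.3985, 0.0267]
eef_rot: [[0.762, -0.648, 0.001], [-0.648, -0.762, -0.001], [0.001, 0.0, -1.0]]
contact_force: [-1.6, 0.3, 6.4]
grip_width: 0.216
gripper_force: 98.0
```

```bash
python3 -m handwheel '[[0,[0,0,10],[0,0,0]],[0,[0,0,20],[0,0,0]],[0,[0,0,30],[0,0,0]],[0,[0,0,30],[0,0,0]],[0,[0,0,10],[0,0,0]],[0,[0,0,0],[0,0,0]]]' 100
python3 - <<'E'
from h import *
np.set_printoptions(precision=4,suppress=True)
o=get_obs(); print(o["eef_pos"],o["contact_force"],o["grip_width"])
s=snapshot("wrist"); m=silhouettes("hook_wrench",s)[0]["pixels"]
l=(cloud(s,m)-o["eef_pos"])@o["eef_rot"]*1000
print("along range",l[:,0].min(),l[:,0].max())
for x0 in range(-110,160,20):
    b=l[abs(l[:,0]-x0)<6]
    if len(b)>5: print(x0,len(b),np.percentile(b[:,1],[2,50,98]),np.median(b[:,2]))
for k in ["hook_wrench","hook"]: print([(w(d["at"],s)-o["eef_pos"])@o["eef_rot"]*1000 for d in landmark_of(k,s)[:1]])
save(s,"e.png")
E
```

```text
time: 4.65
eef_pos: [0.3859, -0.3987, 0.1269]
eef_rot: [[0.762, -0.648, 0.003], [-0.648, -0.762, -0.002], [0.004, 0.0, -1.0]]
contact_force: [0.8, 0.2, -2.2]
grip_width: 0.214
gripper_force: 98.1
[ 0.3859 -0.3987  0.1269] [ 0.7983  0.2024 -2.1521] 0.2139831191509114
along range -66.68049845213561 114.21935463505066
-70 63 [-9.3096 -0.3172  6.4091] 19.74838085685811
-50 713 [-11.9641  -1.4574   9.203 ] 19.764872287367467
-30 761 [-11.0689  -0.3914   9.8208] 19.943215658558245
-10 734 [-9.6974 -0.685   8.3334] 20.099660435880395
10 977 [-12.3778  -0.954   10.8923] 20.386556871072173
30 1233 [-12.5627  -0.4971  11.4092] 20.58994927684657
50 1438 [-12.7566  -0.5312  11.8524] 20.81800427885084
70 903 [-4.5648  3.4126 12.4622] 21.000957806036165
90 901 [ 6.8704 13.5778 19.8679] 21.10109779640346
110 817 [ 6.5755 13.125  19.4416] 21.427643967196715
[]
[]
```

View pics/e.png

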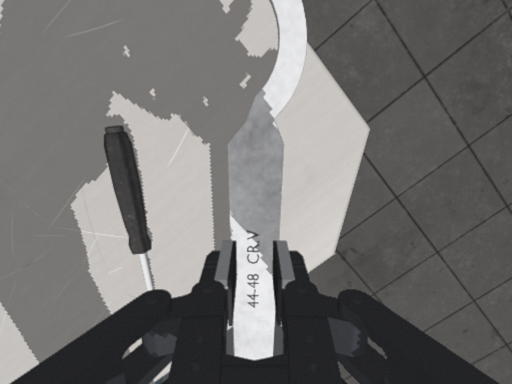

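The wrench is held level, its top about 20 mm ahead of the TCP, so its underside sits about 27 mm below. I'll carry it high (TCP z ≈ 0.345) and turn it by +66.8° to line up with the riser.

```bash
python3 -m handwheel '[[0,[0,0,30],[0,0,0]],[0,[0,0,45],[0,0,0]],[0,[0,0,45],[0,0,0]],[0,[0,0,45],[0,0,0]],[0,[0,0,40],[0,0,0]],[0,[0,0,13],[0,0,0]],[0,[5,20,0],[0,0,2]],[0,[10,35,0],[0,0,5]],[0,[10,40,0],[0,0,5]],[0,[10,40,0],[0,0,5]]]' 100
python3 -m handwheel '[[0,[10,40,0],[0,0,5]],[0,[10,40,0],[0,0,5]],[0,[10,40,0],[0,0,5]],[0,[5,40,0],[0,0,5]],[0,[-5,40,0],[0,0,5]],[0,[-10,40,0],[0,0,5]],[0,[-10,40,0],[0,0,5]],[0,[-10,40,0],[0,0,5]],[0,[-10,40,0],[0,0,5]],[0,[-10,40,0],[0,0,5]]]'
python3 -m handwheel '[[0,[0,35,0],[0,0,4.8]],[0,[0,16,0],[0,0,0]],[0,[0,0,0],[0,0,0]],[0,[0,0,0],[0,0,0]]]'
```

```text
time: 5.85
eef_pos: [0.4194, -0.2601, 0.3402]
eef_rot: [[0.92, -0.393, -0.005], [-0.392, -0.92, 0.003], [-0.006, -0.001, -1.0]]
contact_force: [0.9, 0.9, -2.0]
grip_width: 0.209
gripper_force: 98.5
time: 6.85
eef_pos: [0.3977, 0.1386, 0.3406]
eef_rot: [[0.892, 0.453, -0.005], [0.453, -0.892, -0.001], [-0.005, -0.001, -1.0]]
contact_force: [0.5, 0.2, -2.3]
grip_width: 0.214
gripper_force: 98.4
time: 7.25
eef_pos: [0.399, 0.1873, 0.3412]
eef_rot: [[0.853, 0.522, -0.004], [0.522, -0.853, -0.002], [-0.005, -0.0, -1.0]]
contact_force: [-0.4, -0.8, -1.5]
grip_width: 0.214
gripper_force: 98.5
```

```bash
python3 -m handwheel '[[0,[-5,0,0],[0,0,-5.1]],[0,[0,0,0],[0,0,0]],[0,[0,0,0],[0,0,0]]]'
python3 - <<'E'
from h import *
np.set_printoptions(precision=4,suppress=True)
o=get_obs(); print(o["eef_pos"],o["eef_rot"][:,0])
s=snapshot("wrist"); save(s,"f.png")
d=silhouettes("riser",s)[:1]
for x in d:
    c=cloud(s,x["pixels"]); t=c[abs(c[:,2]-.095)<.01]; r=cv2.minAreaRect((t[:,:2]*1000).astype(np.float32)); print(x["conf"],len(t),np.median(t[:,2]),r,cv2.boxPoints(r))
for k in ["riser","eye","hook"]: print(k,[(x["conf"],w(x["at"],s)) for x in landmark_of(k,s)[:1]])
m=silhouettes("hook_wrench",s)
if m:
    l=(cloud(s,m[0]["pixels"])-o["eef_pos"])@o["eef_rot"]*1000; print(l.min(0),l.max(0))
s=snapshot("side"); save(s,"g.png")
for k in ["riser","eye","hook"]: print(k,[(x["conf"],w(x["at"],s)) for x in landmark_of(k,s)[:1]])
E
```

```text
time: 7.55
eef_pos: [0.3952, 0.1868, 0.3427]
eef_rot: [[0.896, 0.443, -0.001], [0.443, -0.896, -0.001], [-0.001, 0.0, -1.0]]
contact_force: [-0.2, 0.2, -1.6]
grip_width: 0.212
gripper_force: 98.5
[0.3952 0.1868 0.3427] [ 0.8963  0.4435 -0.0011]
riser []
eye []
hook []
[-65.4074 -14.115  -52.9995] [115.7837  20.2236  27.0771]
riser [(0.61, array([ 0.6539,  0.3527, -0.0014]))]
eye []
hook [(0.71, array([0.4028, 0.1996, 0.3118]))]
```

View pics/f.png

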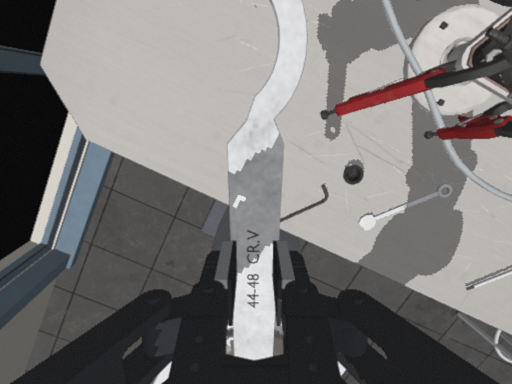

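The wrist picture shows the wrench held with the hook end leaving the frame at the top. The hex key is at (283,220)–(325,190), the cap at (353,172), and the clamp tip at (325,113). I'll turn those into positions.

```bash
python3 - <<'E'
from h import *
np.set_printoptions(precision=3,suppress=True)
s=snapshot("wrist"); O=np.array([.655,.353]);u=np.array([.8957,.4446]);v=np.array([-.4446,.8957])
for n,(x,y) in dict(hexA=(283,219),hexB=(324,192),cap=(353,172),span=(368,222),clamp=(325,114),clamp2=(430,134),cl3=(400,88)).items():
    m=np.zeros((384,512),bool); m[y-2:y+3,x-2:x+3]=1; c=cloud(s,m); p=c[np.argmax(c[:,2])]; q=p[:2]-O; print(n,p,"riser along,left",q@u,q@v)
for a,t in [(-265,-53),(-182.5,-53),(-182.5,-18),(-297,-18),(-279.5,-70)]: print(a,t,O+a/1e3*u+t/1e3*v)
E
```

```text
hexA [0.311 0.101 0.006] riser along,left -0.42048970553607906 -0.07310849498000876
hexB [0.382 0.06  0.007] riser along,left -0.37528733946653703 -0.1410227595780872
cap [0.427 0.042 0.004] riser along,left -0.3428688508623028 -0.17725723009128763
span [ 0.371 -0.027  0.007] riser along,left -0.4235789301805018 -0.21419934413813696
clamp [0.481 0.137 0.081] riser along,left -0.25210880719344936 -0.11595567724487794
clamp2 [ 0.52  -0.001  0.061] riser along,left -0.27826906043243815 -0.25740624364778497
cl3 [0.537 0.093 0.129] riser along,left -0.22120399694113282 -0.1804659911370595
-265 -53 [0.441 0.188]
-182.5 -53 [0.515 0.224]
-182.5 -18 [0.5   0.256]
-297 -18 [0.397 0.205]
-279.5 -70 [0.436 0.166]
```

The clamp tip stands at riser-frame (−252, −116), z ≈ 0.08. I'll keep the tool's lateral offset at −46 or less and go in by a diagonal. First, descend in front of the plate.

```bash
python3 -m handwheel '[[0,[10,10,-30],[0,0,0]],[0,[10,9,-45],[0,0,0]],[0,[0,0,-45],[0,0,0]],[0,[0,0,-45],[0,0,0]],[0,[0,0,-40],[0,0,0]],[0,[0,0,-30],[0,0,0]],[0,[0,0,-25],[0,0,0]],[0,[0,0,-15],[0,0,0]],[0,[0,0,-8],[0,0,0]],[0,[0,0,0],[0,0,0]]]'
python3 -m handwheel '[[0,[0,0,0],[0,0,0]],[0,[0,0,0],[0,0,0]]]'
python3 - <<'E'
from h import *
np.set_printoptions(precision=4,suppress=True)
O=np.array([.655,.353]);u=np.array([.8957,.4446]);v=np.array([-.4446,.8957])
o=get_obs(); q=o["eef_pos"][:2]-O; print("along,left",q@u,q@v,o["joint_positions"])
for n in ["wrist","side","top"]:
    s=snapshot(n)
    for k in ["eye","hook","riser"]:
        for x in landmark_of(k,s)[:1]:
            p=w(x["at"],s); print(n,k,x["conf"],p,(p[:2]-O)@u,(p[:2]-O)@v)
    if n=="wrist": a=s["frame"]
    if n=="side": b=cv2.resize(s["frame"][60:260,200:466],(512,384),interpolation=2)
cv2.imwrite("pics/i.png",cv2.resize(np.hstack([a,b]),(800,300))[:,:,::-1])
E
```

```text
time: 9.1
eef_pos: [0.4148, 0.2068, 0.0597]
eef_rot: [[0.896, 0.444, -0.002], [0.444, -0.896, -0.001], [-0.002, -0.0, -1.0]]
contact_force: [-0.3, 0.2, -2.2]
grip_width: 0.214
gripper_force: 98.4
time: 9.3
eef_pos: [0.4161, 0.2075, 0.0614]
eef_rot: [[0.896, 0.443, 0.002], [0.443, -0.896, 0.001], [0.002, 0.0, -1.0]]
contact_force: [-0.2, -0.4, -1.7]
grip_width: 0.213
gripper_force: 98.5
along,left -0.2787178143797015 -0.02411250965296406 [-0.1168  0.3597 -0.5095  2.1379  0.2699  0.7024 -1.9177]
side hook 0.77 [0.521  0.2784 0.036 ] -0.1531856236023513 -0.007298563085762178
side riser 0.6 [ 0.6517  0.3555 -0.0016] -0.001875337154252622 0.0037127251233868316
top hook 0.45 [0.5251 0.2816 0.0383] -0.14808676542646837 -0.006235980304284909
top riser 0.98 [0.6512 0.3601 0.0021] -0.00022177545446010796 0.008066585470957012
```

View pics/i.png

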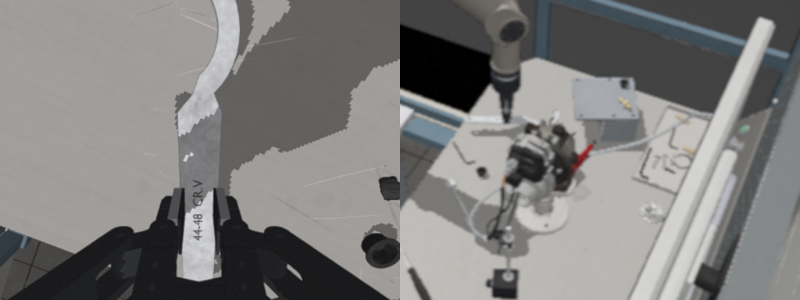

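Left picture: the hook goes out of frame toward the riser, and the clamp end shows at right (385,190). Right picture: the gripper sits in front of the riser, clear of the rig. The hook landmarks match the computed position within 3 mm, so I'll insert: diagonally first, then straight in.

```bash
python3 -m handwheel '[[0,[14,0,0],[0,0,0]],[0,[20,0,0],[0,0,0]],[0,[20,1,0],[0,0,0]],[0,[10,5,0],[0,0,0]],[0,[14,7,0],[0,0,0]],[0,[11,5,0],[0,0,0]],[0,[7,4,0],[0,0,0]],[0,[0,0,0],[0,0,0]],[0,[0,0,0],[0,0,0]]]'
python3 - <<'E'
from h import *
O=np.array([.655,.353]);u=np.array([.8957,.4446]);v=np.array([-.4446,.8957])
o=get_obs(); q=o["eef_pos"][:2]-O; print("along,left",q@u,q@v,o["contact_force"])
E
```

```text
time: 10.8
eef_pos: [0.5105, 0.229, 0.0601]
eef_rot: [[0.896, 0.444, -0.001], [0.444, -0.896, -0.001], [-0.001, 0.0, -1.0]]
contact_force: [-0.6, 0.4, -1.5]
grip_width: 0.215
gripper_force: 98.5
along,left -0.18458170499714807 -0.04686613706984903 [-0.58271847  0.37091686 -1.53847665]
```

No contact on the way in. Now shift left 30 mm so the lip passes behind the bar, then a short pull back.

```bash
python3 -m handwheel '[[0,[-4,8,0],[0,0,0]],[0,[-5,9,0],[0,0,0]],[0,[-4,10,0],[0,0,0]],[0,[0,0,0],[0,0,0]],[0,[0,0,0],[0,0,0]]]'
python3 -m handwheel '[[0,[-5,-2,0],[0,0,0]],[0,[-4,-2,0],[0,0,0]],[0,[0,0,0],[0,0,0]]]'
python3 -m handwheel '[[0,[-5,-3,0],[0,0,0]],[0,[-4,-2,0],[0,0,0]],[0,[0,0,0],[0,0,0]]]'
python3 -m handwheel '[[0,[-5,-2,0],[0,0,0]],[0,[-4,-2,0],[0,0,0]],[0,[0,0,0],[0,0,0]]]'
```

```text
time: 11.3
eef_pos: [0.4978, 0.2566, 0.0604]
eef_rot: [[0.896, 0.445, 0.0], [0.445, -0.896, -0.0], [0.0, 0.0, -1.0]]
contact_force: [0.7, -1.1, -3.0]
grip_width: 0.216
gripper_force: 98.5
time: 11.6
eef_pos: [0.4883, 0.2509, 0.0601]
eef_rot: [[0.896, 0.443, -0.001], [0.443, -0.896, -0.001], [-0.001, 0.001, -1.0]]
contact_force: [-0.5, 1.0, -2.6]
grip_width: 0.215
gripper_force: 98.5
time: 11.9
eef_pos: [0.4793, 0.2464, 0.0602]
eef_rot: [[0.896, 0.444, -0.001], [0.444, -0.896, -0.001], [-0.001, 0.0, -1.0]]
contact_force: [0.7, -0.1, -2.2]
grip_width: 0.215
gripper_force: 98.5
time: 12.2
eef_pos: [0.4713, 0.2431, 0.0607]
eef_rot: [[0.896, 0.444, 0.001], [0.444, -0.896, 0.0], [0.001, 0.0, -1.0]]
contact_force: [1.8, 0.7, -1.4]
grip_width: 0.209
gripper_force: 98.5
```

The force along the pull direction is now about 2 N, so the hook is bearing. Drawing on.

```bash
python3 -m handwheel '[[0,[-5,-2,0],[0,0,0]],[0,[-5,-3,0],[0,0,0]],[0,[-5,-2,0],[0,0,0]],[0,[-5,-3,0],[0,0,0]],[0,[-5,-2,0],[0,0,0]],[0,[-5,-3,0],[0,0,0]]]'
python3 -m handwheel '[[0,[-7,-3,0],[0,0,0]],[0,[-7,-4,0],[0,0,0]],[0,[-7,-3,0],[0,0,0]],[0,[-7,-4,0],[0,0,0]],[0,[0,0,0],[0,0,0]]]'
python3 - <<'E'
from h import *
O=np.array([.655,.353]);u=np.array([.8957,.4446]);v=np.array([-.4446,.8957])
o=get_obs(); q=o["eef_pos"][:2]-O; print("along,left",q@u,q@v,o["contact_force"])
for n in ["top","side"]:
    s=snapshot(n)
    for k in ["eye","hook"]:
        for x in landmark_of(k,s)[:1]:
            p=w(x["at"],s); print(n,k,x["conf"],p,(p[:2]-O)@u,(p[:2]-O)@v)
E
```

```text
time: 12.8
eef_pos: [0.4408, 0.2279, 0.0604]
eef_rot: [[0.896, 0.444, 0.0], [0.444, -0.896, 0.0], [0.0, 0.0, -1.0]]
contact_force: [2.6, 1.7, -2.5]
grip_width: 0.216
gripper_force: 98.6
time: 13.3
eef_pos: [0.4111, 0.2126, 0.0599]
eef_rot: [[0.896, 0.444, -0.003], [0.444, -0.896, -0.003], [-0.004, 0.001, -1.0]]
contact_force: [0.4, -0.5, -1.4]
grip_width: 0.215
gripper_force: 98.6
along,left -0.28091994595916747 -0.017299003863384024 [ 0.37581035 -0.5437854  -1.40703745]
top eye 0.74 [0.52222946 0.28038798 0.03666522] -0.15120587896727672 -0.006008798034351903
top hook 0.74 [0.51667718 0.28480314 0.03418961] -0.15421607735440893 0.0004143946428739628
side eye 0.72 [0.5181776  0.28739151 0.03395138] -0.15172135715243498 0.0020657131616216955
side hook 0.49 [0.51765406 0.28884886 0.03370234] -0.15154235342477027 0.003603832336922506
```

The eye is out at about −151 mm (tray ≈ 0.08 m) and sits in the hook. Continue to the stop in small steps.

```bash
python3 -m handwheel '[[0,[-5,-2,0],[0,0,0]],[0,[-5,-3,0],[0,0,0]],[0,[-4,-2,0],[0,0,0]],[0,[0,0,0],[0,0,0]]]'
python3 -m handwheel '[[0,[-2,-1,0],[0,0,0]],[0,[-2,-1,0],[0,0,0]],[0,[0,0,0],[0,0,0]]]'
python3 -m handwheel '[[0,[-2,-1,0],[0,0,0]],[0,[0,0,0],[0,0,0]]]'
```

```text
time: 14.0
eef_pos: [0.3984, 0.2066, 0.0604]
eef_rot: [[0.896, 0.444, -0.0], [0.444, -0.896, -0.001], [-0.001, 0.0, -1.0]]
contact_force: [0.5, 0.7, -2.0]
grip_width: 0.209
gripper_force: 98.4
time: 14.3
eef_pos: [0.3949, 0.2049, 0.0604]
eef_rot: [[0.896, 0.444, -0.0], [0.444, -0.896, -0.0], [-0.0, 0.0, -1.0]]
contact_force: [2.3, 1.6, -2.3]
grip_width: 0.213
gripper_force: 98.4
time: 14.5
eef_pos: [0.3941, 0.2047, 0.0607]
eef_rot: [[0.896, 0.444, 0.002], [0.444, -0.896, 0.002], [0.003, -0.0, -1.0]]
contact_force: [3.4, 2.2, -2.5]
grip_width: 0.213
gripper_force: 98.3
```

```bash
python3 -m handwheel '[[0,[-2,-1,0],[0,0,0]],[0,[0,0,0],[0,0,0]],[0,[0,0,0],[0,0,0]]]'
python3 -m handwheel '[[0,[-2,-1,0],[0,0,0]],[0,[0,0,0],[0,0,0]],[0,[0,0,0],[0,0,0]]]'
python3 - <<'E'
from h import *
O=np.array([.655,.353]);u=np.array([.8957,.4446]);v=np.array([-.4446,.8957])
o=get_obs(); q=o["eef_pos"][:2]-O; print("along,left",q@u,q@v,o["contact_force"])
for n in ["top","side"]:
    s=snapshot(n)
    for k in ["eye","hook"]:
        for x in landmark_of(k,s)[:1]:
            p=w(x["at"],s); print(n,k,x["conf"],p,(p[:2]-O)@u,(p[:2]-O)@v)
E
```

```text
time: 14.8
eef_pos: [0.3936, 0.2047, 0.0613]
eef_rot: [[0.896, 0.444, 0.005], [0.444, -0.896, 0.004], [0.006, -0.001, -1.0]]
contact_force: [5.8, 4.4, -2.4]
grip_width: 0.209
gripper_force: 98.2
time: 15.1
eef_pos: [0.3932, 0.2047, 0.0618]
eef_rot: [[0.896, 0.443, 0.008], [0.443, -0.896, 0.006], [0.01, -0.002, -1.0]]
contact_force: [8.2, 5.2, -2.6]
grip_width: 0.213
gripper_force: 98.2
along,left -0.3004539115849244 -0.01639739767533387 [ 8.24380549  5.17906014 -2.62061989]
top eye 0.87 [0.50699255 0.2743453  0.04048656] -0.16754015478210652 -0.004646903239320196
top hook 0.57 [0.50379681 0.27333426 0.03583306] -0.17085208707427038 -0.004131666736155547
side eye 0.88 [0.5005975  0.28260654 0.03829006] -0.1695952518636811 0.005595924906811413
side hook 0.56 [0.49973036 0.2748701  0.0326655 ] -0.17381157248426746 -0.0009480689135048594
```

The force is rising at a standstill (about 10 N) and the eye is at −169 mm, so the tray is at its stop. Now unhook: forward about 24 mm, then right 33 mm.

```bash
python3 -m handwheel '[[0,[7,4,0],[0,0,0]],[0,[8,4,0],[0,0,0]],[0,[7,3,0],[0,0,0]],[0,[0,0,0],[0,0,0]],[0,[0,0,0],[0,0,0]]]'
python3 -m handwheel '[[0,[4,-8,0],[0,0,0]],[0,[4,-8,0],[0,0,0]],[0,[4,-8,0],[0,0,0]],[0,[3,-6,0],[0,0,0]],[0,[0,0,0],[0,0,0]],[0,[0,0,0],[0,0,0]]]'
python3 - <<'E'
from h import *
O=np.array([.655,.353]);u=np.array([.8957,.4446]);v=np.array([-.4446,.8957])
o=get_obs(); q=o["eef_pos"][:2]-O; print("along,left",q@u,q@v,o["contact_force"])
for n in ["top","side"]:
    s=snapshot(n)
    for k in ["eye","hook"]:
        for x in landmark_of(k,s)[:1]:
            p=w(x["at"],s); print(n,k,x["conf"],p,(p[:2]-O)@u,(p[:2]-O)@v)
    if n=="top": a=s["frame"][110:230,120:280]
    else: b=s["frame"][80:200,290:450]
cv2.imwrite("pics/j.png",cv2.resize(np.hstack([a,b]),(800,300),interpolation=2)[:,:,::-1])
E
```

```text
time: 15.9
eef_pos: [0.4106, 0.2126, 0.0599]
eef_rot: [[0.896, 0.444, -0.002], [0.444, -0.896, -0.001], [-0.002, 0.0, -1.0]]
contact_force: [0.3, -0.3, -1.8]
grip_width: 0.213
gripper_force: 98.9
time: 16.5
eef_pos: [0.4262, 0.1829, 0.0604]
eef_rot: [[0.897, 0.443, 0.0], [0.443, -0.897, 0.0], [0.0, -0.0, -1.0]]
contact_force: [0.2, -0.0, -1.1]
grip_width: 0.21
gripper_force: 98.9
along,left -0.280575636694262 -0.05067770215476153 [ 0.23844623 -0.03235243 -1.0597948 ]
top eye 0.74 [0.43824715 0.19586352 0.0319168 ] -0.26400840401277786 -0.04437883267532055
top hook 0.57 [0.53419316 0.25424821 0.03555971] -0.15211172886491603 -0.0347412536999607
side eye 0.8 [0.49900735 0.277872   0.03396391] -0.17312453093495497 0.002062182341124704
```

View pics/j.png

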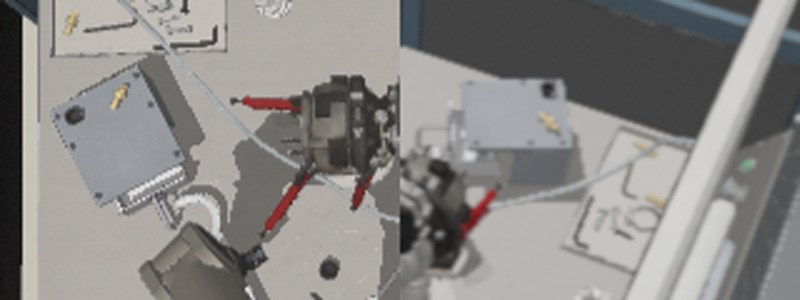

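In the top view (left), the eye's bar is at (170,215) with the hook curve beside it to the right (205,205). It is unhooked, forces are zero, and the tray is still out (side view: eye at −173). Next: lift clear, swing to a free patch with yaw ≈ 80°, then lower.

```bash
python3 -m handwheel '[[0,[0,0,10],[0,0,0]],[0,[0,0,25],[0,0,0]],[0,[0,0,30],[0,0,0]],[0,[0,0,20],[0,0,0]],[0,[0,0,5],[0,0,0]],[0,[-3,4,0],[0,0,6]],[0,[-3,4,0],[0,0,8]],[0,[-3,4,0],[0,0,8]],[0,[-3,5,0],[0,0,8]],[0,[-3,5,0],[0,0,8]]]'
python3 -m handwheel '[[0,[-3,5,0],[0,0,8]],[0,[-3,5,0],[0,0,8]],[0,[0,0,-30],[0,0,0]],[0,[0,0,-35],[0,0,0]],[0,[0,0,-25],[0,0,0]],[0,[0,0,-15],[0,0,0]],[0,[0,0,-8],[0,0,0]],[0,[0,0,-4],[0,0,0]],[0,[0,0,0],[0,0,0]],[0,[0,0,0],[0,0,0]]]'
```

```text
time: 17.8
eef_pos: [0.4104, 0.2049, 0.1497]
eef_rot: [[0.428, 0.904, -0.001], [0.904, -0.428, -0.001], [-0.001, -0.001, -1.0]]
contact_force: [0.2, -0.3, -1.7]
grip_width: 0.214
gripper_force: 98.9
time: 18.8
eef_pos: [0.4057, 0.2154, 0.034]
eef_rot: [[0.168, 0.986, 0.001], [0.986, -0.168, 0.001], [0.001, 0.001, -1.0]]
contact_force: [0.3, 0.0, -1.5]
grip_width: 0.211
gripper_force: 98.9
```

```bash
python3 -m handwheel '[[0,[0,0,-3],[0,0,0]],[0,[0,0,-2],[0,0,0]],[0,[0,0,0],[0,0,0]],[0,[0,0,0],[0,0,0]]]'
python3 -m handwheel '[[0,[0,0,-1],[0,0,0]],[0,[0,0,-1],[0,0,0]],[0,[0,0,0],[0,0,0]],[0,[0,0,0],[0,0,0]]]'
```

```text
time: 19.2
eef_pos: [0.4052, 0.215, 0.0284]
eef_rot: [[0.168, 0.986, 0.0], [0.986, -0.168, -0.0], [-0.0, 0.0, -1.0]]
contact_force: [-0.5, -0.8, -2.5]
grip_width: 0.209
gripper_force: 98.9
time: 19.6
eef_pos: [0.4053, 0.2151, 0.0267]
eef_rot: [[0.168, 0.986, 0.0], [0.986, -0.168, -0.0], [-0.0, 0.001, -1.0]]
contact_force: [-2.0, -0.9, 4.0]
grip_width: 0.212
gripper_force: 101.0
```

The wrench is down on the worktop (z force +4 N). Release gently, rise and check.

```bash
python3 -m handwheel '[[25,[0,0,0],[0,0,0]],[32,[0,0,0],[0,0,0]],[40,[0,0,0],[0,0,0]],[50,[0,0,0],[0,0,0]],[50,[0,0,0],[0,0,0]],[50,[0,0,5],[0,0,0]],[50,[0,0,20],[0,0,0]],[50,[0,0,40],[0,0,0]],[50,[0,0,45],[0,0,0]],[50,[0,0,45],[0,0,0]]]' 20
python3 -m handwheel '[[50,[0,0,45],[0,0,0]],[50,[0,0,40],[0,0,0]],[50,[0,-40,30],[0,0,0]],[50,[0,-40,10],[0,0,0]],[50,[0,-40,0],[0,0,0]],[50,[0,-40,0],[0,0,0]],[50,[0,0,0],[0,0,0]],[50,[0,0,0],[0,0,0]]]'
python3 - <<'E'
from h import *
O=np.array([.655,.353]);u=np.array([.8957,.4446]);v=np.array([-.4446,.8957])
for n in ["top","side"]:
    s=snapshot(n)
    for k in ["eye","hook","hook_wrench"]:
        for x in landmark_of(k,s)[:1]:
            p=w(x["at"],s); print(n,k,x["conf"],p,(p[:2]-O)@u,(p[:2]-O)@v)
    d=silhouettes("hook_wrench",s)[:1]
    if d: c=cloud(s,d[0]["pixels"]); print(len(c),np.percentile(c[:,2],[5,50,95]))
    if n=="top": a=s["frame"][110:260,120:320]
    else: b=s["frame"][80:230,250:450]
cv2.imwrite("pics/k.png",cv2.resize(np.hstack([a,b]),(800,300),interpolation=2)[:,:,::-1])
E
```

```text
time: 20.6
eef_pos: [0.4046, 0.215, 0.183]
eef_rot: [[0.167, 0.986, -0.001], [0.986, -0.167, 0.0], [-0.0, -0.001, -1.0]]
contact_force: [1.3, -0.7, -0.4]
grip_width: 0.588
gripper_force: 0.0
time: 21.4
eef_pos: [0.4049, 0.0546, 0.3066]
eef_rot: [[0.17, 0.985, 0.0], [0.985, -0.17, 0.0], [0.0, 0.0, -1.0]]
contact_force: [0.3, 0.3, -0.1]
grip_width: 0.586
gripper_force: 0.0
top eye 0.69 [0.50627233 0.27287143 0.04018824] -0.1688405342085206 -0.005646841677092572
top hook 0.64 [0.41412356 0.34193426 0.00414398] -0.2206728529680538 0.09718208454792926
top hook_wrench 0.73 [ 0.39931665  0.23129577 -0.00081378] -0.2831252806027131 0.0046663422093405705
213 [0.00073255 0.00634904 0.01185516]
side eye 0.57 [0.4997509  0.27975664 0.03515775] -0.17162061939580583 0.003419675102576448
side hook 0.48 [0.40882316 0.34061832 0.00207689] -0.2260054878472888 0.09835995300617822
side hook_wrench 0.51 [ 0.39839591  0.22980736 -0.00106222] -0.2846117292092944 0.0037425343703928753
298 [-0.00259458  0.0041656   0.0105308 ]
```

View pics/k.png

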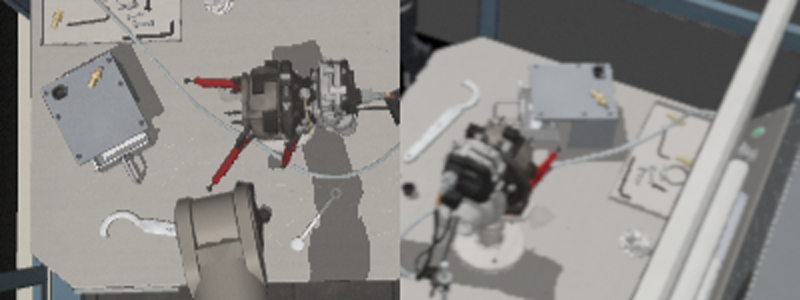

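The wrench lies flat at (140,225) left and (440,120) right, with its hook about 110 mm from the eye. The tray is fully out, with the eye at about −170 mm (130,170), and the robot is clear, so I'll hand in.

```bash
python3 -c "from cell import close_job; print(close_job())"
```

```text
the job is handed in; nothing more can be done
None
```

I handed the job in at about 21 s: the wrench drew the tray out to its stop (eye about 170 mm in front of the riser's origin), then was unhooked and laid flat on the worktop with its hook about 110 mm from the eye; the hand-in returned no verdict.

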